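# Advance the cover-glass box feeder by one turn of its hand wheel

## Robot

A 7-joint arm with a two-finger parallel gripper is mounted at the origin on a cart in front of the work surface, level with it; the furniture and walls round the work are solid. World frame = base frame: x ahead of the robot, y to its left, z up, the work surface at z = 0. Lengths are in m, angles in rad, forces in N, time in s.
With the tool pointing down it reaches from about 0.425 to 0.825 m from the base axis. Payload 3.6 kg.
Tool frame: the origin (TCP) lies at the very end of the fingers, on their centre line; the grasp point (between the pads) lies 19 mm behind it; x points along the fingers, y is the direction in which the jaws open and shut, and the axes are right-handed (so a half turn about x gives the same grasp; the last joint's range is limited). The gripper opens to 93 mm and grips with 3 to 60 N. Pads are 15 mm wide; open, the fingers measure 128 mm over their backs; the gripper's body (75 mm by 188 mm) begins 65 mm behind the grasp point.
Start: joints at [1.103, 0.615, -0.013, 1.423, 0.008, 1.103, -0.04], TCP at [0.277, -0.588, 0.219] pointing down, gripper open.
Joint ranges: [-3.12, 3.12], [-0.3, 2.06], [-1.34, 1.32], [0.26, 2.42], [-1.36, 4.5], [0.01, 1.98], [-2.84, 2.84]. Speed limits (rad/s): [2.79, 2.79, 3.14, 3.14, 3.14, 3.14, 3.14].

## Interface

Orientations are given as a unit quaternion [w, x, y, z].
In Python, from station import env, viewer, nets gives the robot as it stands.
- The arm moves only by the tool carry_out, never from a script. Its argument "increments" is a list of rows, each a list of 3 entries, a list of its own where there are three numbers: the finger opening in cm, from 0 to 9.3, then the shift along the tool's x, y, z in cm, then the turn, a rotation vector about the tool's x, y, z in rad. In form: [[jaw, [tx, ty, tz], [rx, ry, rz]], ...]. A call has 1 to 8 rows; each row is the pose to reach, as a shift and turn from the pose commanded when the call began, along the tool's axes at that moment; what a row does not reach only later rows make up. A row lasts 1/12 s, in which the tool goes at most 41.7 mm and 7.16 degrees, less where a joint would pass 70% of its speed; a pose out of reach is approached as far as the arm can. A call with a gripper value outside its range is refused whole. The fingers move at their own pace and stop on an object; the grip force is fixed at half the most. Time passes only in rows, so rows that repeat a pose let the fingers close. It gives the time, the measured TCP pose, the force and the opening at its end, in the units of the state.
- env.read_state(): the state, without advancing time (a new reading comes with each control period).
- viewer.read_camera(name): name is "side" or "top"; returns the picture (480x640x3 uint8, blue, green, red); there is no depth.
- viewer.camera_info(name): a dict with "mtx" (3x3 intrinsics, pixels), "R" (3x3) and "t" (3): a world point X has camera coordinates R X + t. Camera axes: x right, y down, z forward; pixel columns grow to the right and rows downward; lengths in m; the calibration is good to about 2 mm. A picture is of the moment at which its call begins. camera_info takes no time and is no camera call.
- env.finish_job(): hands the job in, once; it reports no verdict.
Trained networks look in the newest picture that a camera, given by its name, has taken for a name from the list of things; names that differ only in an ending like _2 or _b are one class to them, and where a whole thing is asked for, a point or a joint stands for the part that bears it (a point fixed in the world has none). Each returns a list of dicts, best first, with "score" (0 to 1); they miss things now and then, are a little off and sometimes report something else, mostly with a low value. They report only what shows in the picture. A call takes as long as a camera call.
- nets.regions_of(camera, label): "mask" (480x640 bool, what is visible of it) and "extent" ([left, top, right, bottom] in pixels, round what is visible of it).
- nets.landmark_of(camera, label): "xy" ([column, row] in pixels: a listed point, or the origin of a listed thing).
The state is a dict: "clock": time; "qpos": joint angles; "qvel": joint speeds; "effort": joint torques, N m; "tcp_pos": TCP position; "ee_rot": TCP orientation; "ft_force": force on the tool from outside, world axes, zero at the start; "moment": the same for the moment, N m; "grip_width": finger opening in m.
Only numpy, scipy, OpenCV 4.12 (cv2) and the standard library are available. Lean on these libraries where they do the work, as an engineer would, in place of code of your own. Each camera call takes 0.05 s, during which the arm holds its last target.

## Task

The hand wheel of the box feeder stands with its red grip at the yellow pointer. With the fingers, push the red grip round clockwise (seen from above) through exactly one full turn, without going past, so that it stands at the pointer again and the tray has brought the white box to the tray mark in place of the blue one; then move the fingers clear. Only push: do not pinch the grip, press on it hard, lift the boxes out of the tray or disturb anything else on the worktop.

Things in the scene. Friction and masses are not known exactly. Their poses are not given: they have to be found in the camera images.
- feed_wheel (a joint): The wheel's angle in rad: 0 at the start (red grip at the yellow pointer), growing clockwise seen from above, not wrapping: 6.283 after one full clockwise turn. The wheel has steady friction (about 3 to 4 N at the grip turns it), does not coast and stays where it is left. It is geared to the tray.
- wheel_hub (a point): Top centre of the hub of the hand wheel: the vertical axis about which the wheel turns, 97 mm above the worktop. The wheel is a dark steel ring of 124 mm outer diameter on three spokes, lying level, its top 94 mm above the worktop. Nothing on the feeder but the red grip stands higher than the hub (97 mm).
- grip_centre (a point): Centre (half-way up) of the upright red grip that stands on the wheel, 48 mm from the wheel's axis, 121 mm above the worktop. The grip is round, 23 mm in diameter, with its foot at 97 and its top at 145 mm above the worktop. It turns with the wheel.
- crank_grip: The same red grip; origin at the centre of its foot, 97 mm above the worktop. It spins freely about its own upright axis.
- pointer_tip (a point): Top of the fixed yellow pointer, which stands just outside the ring of the wheel, 71 mm from the wheel's axis, 82 mm above the worktop. Its direction from the axis varies. Fixed microscopes taller than the feeder stand on both sides, 0.12 to 0.18 m from the axis in y, and a shelf board overhangs the worktop from about x = 0.62 m, about 0.2 m up.
- feeder: The box feeder, a grey and dark steel machine fixed to the worktop, footprint 182 x 180 mm; origin at the worktop under the wheel's axis, x from the tray towards the housing, y along the tray's travel. It reaches from x = -116 to +66 mm and y = -90 to +90 mm.
- tray_mark (a point): The place of the tray that counts as 'at the tray mark': in the middle of the tray's track beside the small yellow mark on the feeder's housing, at the height of the tray's floor (18 mm). Fixed.
- feed_tray (a joint): Travel of the aluminium tray in m along the feeder's +y, driven by the wheel alone: 0 at the start, 0.040 after one clockwise turn. Three nests, 40 mm apart.
- box_blue: Small cover-glass box with a blue lid, 35 x 29 x 18 mm, loose in the tray's first nest; origin at the centre of its underside.
- box_white: Small white cover-glass box, 35 x 29 x 18 mm, loose in the tray's middle nest; origin at the centre of its underside.
- stain_red: Bystander: dropper bottle of red stain, 32 mm diameter, 88 mm high; origin at the centre of its underside.
- stain_blue: Bystander: dropper bottle of blue stain, 32 mm diameter, 88 mm high; origin at the centre of its underside.
- objective_can: Bystander: black and blue canister, 34 mm diameter, 50 mm high; origin at the centre of its underside.
- marker: Bystander: red and white marker lying down, 135 mm long along its y, 16 mm wide, 11 mm high; origin at the centre of its underside.
- dish: Bystander: petri dish, 95 mm diameter, 17 mm high; origin at the centre of its underside.
- timer: Bystander: white timer with three buttons, 66 x 66 x 20 mm; origin at the centre of its underside.
- specs: Bystander: black spectacles, 20 x 125 x 40 mm; origin at the centre of their underside.

How it is judged:
On the way:
1. the fingers push the red grip through the first half turn, clockwise (value of joint feed_wheel between 2.8 and 4.2 rad and contact force between the fingers and crank_grip above 0.5 N).
At the end, for the whole second after the job is handed in: The wheel rests one full clockwise turn from its start, within 0.13 rad (about 6 mm at the grip); the white box lies in its nest within 6 mm of the tray mark and the blue box lies in its nest, one place (40 mm) farther on (value of joint feed_wheel between 6.1532 and 6.4132 rad and velocity of joint feed_wheel between -0.05 and 0.05 rad/s and horizontal distance between box_white and tray_mark below 0.006 m and z of each of box_white, box_blue in the frame of tray_mark below 0.006 m and y of box_blue in the frame of tray_mark between 0.034 and 0.047 m and x of box_blue in the frame of tray_mark between -0.006 and 0.006 m); the robot touches nothing.
It fails at once if the wheel is pushed more than 0.3 rad past one turn (value of joint feed_wheel above 6.5832 rad).
It fails at once if the wheel is turned backwards from the start by more than 0.25 rad (value of joint feed_wheel below -0.25 rad).
It fails at once if the red grip is pinched or pressed hard (more than 25 N) (contact force between the fingers and crank_grip above 25 N).
It fails at once if a cover-glass box is lifted in or out of the tray (underside more than 30 mm above the worktop) (height (world z) of any of box_blue, box_white above 0.03 m).
It fails at once if a bystander on the worktop is disturbed (moved more than 10 mm) (distance of any of stain_red, stain_blue, objective_can, marker, dish, timer, specs from where it was at the start of the episode above 0.01 m).
It also fails if it takes over 56 s, if anything falls off the work surface, if the arm or the gripper's body presses on something with over 40 N, if the wrist force passes 120 N, or if a joint passes its speed limit or range.

## Working session

There is one attempt and no reset: what is moved stays moved. The work goes in short steps, Python scripts to look and compute and a tool call to move; the robot and the scene stay as the last step left them, time stands still between calls to the robot, and variables do not carry over. Pictures are saved under pics/ and viewed, and the job is handed in when it is done.

Besides the shell and the picture viewer there is one more tool, called after "Request:" as name([rows], argument=value, ...), one row to a line, values as JSON. carry_out: Moves the arm, as the interface text tells. Its arguments: {"type":"object","properties":{"increments":{"type":"array"}},"required":["increments"]}

```bash
ls; mkdir -p pics
cat > h.py <<'E'
import numpy as np, cv2
from station import env, viewer, nets
def ray(cam,xy):
    c=viewer.camera_info(cam);K=np.array(c["mtx"]);R=np.array(c["R"]);t=np.array(c["t"])
    d=R.T@np.linalg.inv(K)@np.array([xy[0],xy[1],1.]);return -R.T@t,d
def atz(cam,xy,z):
    o,d=ray(cam,xy);return o+d*(z-o[2])/d[2]
def proj(cam,X):
    c=viewer.camera_info(cam);p=np.array(c["mtx"])@(np.array(c["R"])@np.array(X)+np.array(c["t"]));return p[:2]/p[2]
E
python3 - <<'E'
from h import *
s=env.read_state();print(s)
for c in ["top","side"]:
    cv2.imwrite(f"pics/{c}0.png",viewer.read_camera(c))
    o,_=ray(c,(320,240));print(c,o)
    for n,z in [("wheel_hub",.097),("grip_centre",.121),("crank_grip",.097),("pointer_tip",.082),("tray_mark",.018),("box_white",.018),("feeder",0)]:
        for r in nets.landmark_of(c,n)[:2]: print(c,n,round(r["score"],2),np.round(r["xy"],1),np.round(atz(c,r["xy"],z),4))
E
```

```text
pics
{'clock': 0.0, 'qpos': array([ 1.10352808,  0.61587812, -0.0126272 ,  1.42489495,  0.00809681,
        1.10336772, -0.0403864 ]), 'qvel': array([ 2.50833488e-04, -2.30976463e-04,  1.38124219e-03,  2.74305724e-05,
       -2.86343949e-04, -1.21346398e-03, -1.28921278e-03]), 'effort': array([-1.02808006e-04, -4.58931756e+01,  2.08597840e-01, -1.65741241e+01,
       -6.11917907e-02,  2.04284198e-02,  2.28304025e-04]), 'tcp_pos': array([ 0.27699275, -0.58716034,  0.21750911]), 'ee_rot': array([-0.15374694, -0.6897951 , -0.1554666 ,  0.69019905]), 'ft_force': array([-0.61843852, -0.20583093,  0.1023365 ]), 'moment': array([-0.00921676, -0.01306478,  0.03287304]), 'grip_width': 0.09311866799708172}
top [0.32259485 0.00282791 1.22848901]
top wheel_hub 0.85 [204.9 250.2] [0.4388 0.3019 0.097 ]
top wheel_hub 0.56 [453.3 263.8] [ 0.4158 -0.3282  0.097 ]
top grip_centre 0.97 [213.5 269.2] [0.3895 0.2719 0.121 ]
top crank_grip 0.66 [238.4 200.5] [0.5689 0.2221 0.097 ]
top crank_grip 0.45 [217.  265.4] [0.4008 0.2694 0.097 ]
top pointer_tip 0.87 [227.2 274.4] [0.3793 0.2458 0.082 ]
top tray_mark 0.75 [202.9 287. ] [0.3474 0.3232 0.018 ]
top box_white 0.6 [219.3 287. ] [0.3482 0.2791 0.018 ]
top feeder 0.81 [215.2 256.7] [0.4313 0.2983 0.    ]
top feeder 0.61 [442.8 213. ] [ 0.5651 -0.3297  0.    ]
side [0.48978792 0.92525585 0.78540055]
side wheel_hub 0.55 [339.  316.4] [0.426  0.3033 0.097 ]
side wheel_hub 0.46 [355.9 296. ] [0.3874 0.2449 0.097 ]
side grip_centre 0.68 [356.4 295.7] [0.3899 0.2677 0.121 ]
side crank_grip 0.5 [351.3 303.5] [0.3987 0.267  0.097 ]
side pointer_tip 0.6 [358.  301.5] [0.3819 0.2465 0.082 ]
side tray_mark 0.69 [373.7 350.6] [0.3499 0.3257 0.018 ]
side box_white 0.65 [372.6 335.6] [0.3481 0.2858 0.018 ]
side feeder 0.56 [335.5 347.5] [0.4284 0.305  0.    ]
side feeder 0.48 [375.9 349.1] [0.3414 0.3076 0.    ]
```

View pics/top0.png

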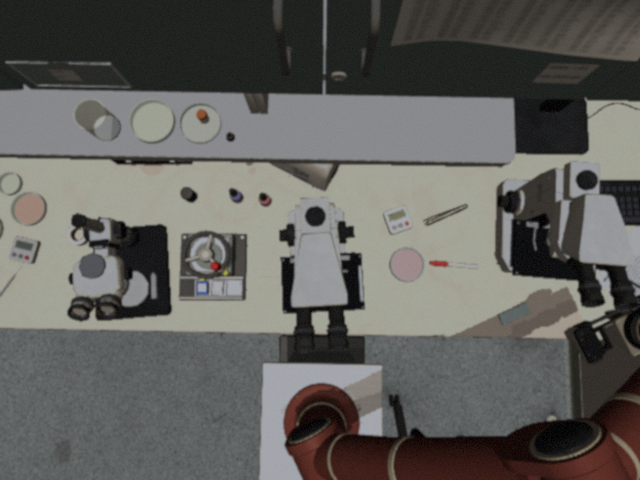

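View pics/side0.png

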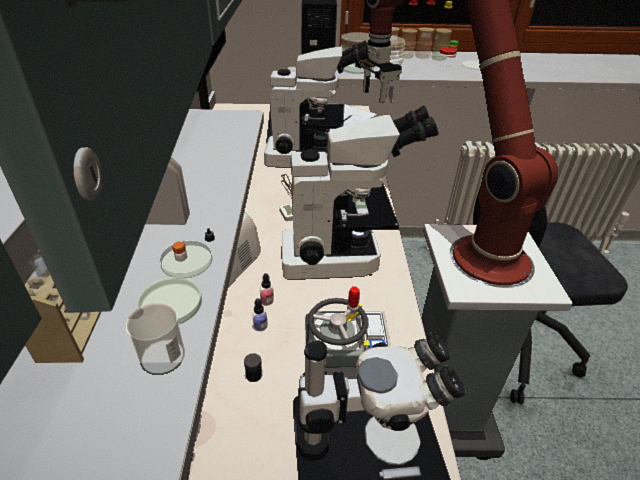

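Run:
```python
from h import *
from scipy.spatial.transform import Rotation as Ro
def tri(a,b):
    o1,d1=ray("top",a);o2,d2=ray("side",b);d1/=np.linalg.norm(d1);d2/=np.linalg.norm(d2)
    A=np.stack([d1,-d2],1);s=np.linalg.lstsq(A,o2-o1,rcond=None)[0]
    p,q=o1+s[0]*d1,o2+s[1]*d2;return np.round((p+q)/2,3),round(np.linalg.norm(p-q),4)
for n,a,b in [("knob top",(316,215),(311,156)),("eyepieceL",(306,340),(429,130)),("eyeR",(337,340),(417,115)),("left scope disc",(93,265),(380,375)),
 ("left eyep",(82,318),(455,385)),("left post",(80,220),(316,350)),("grip",(213.5,269.2),(356.4,295.7)),("hub",(204.9,250.2),(339,316.4)),("pointer",(227.2,274.4),(358,301.5))]:print(n,tri(a,b))
s=env.read_state();q=s["ee_rot"];print(Ro.from_quat([*q[1:],q[0]]).as_matrix().round(3))
t=cv2.imread("pics/top0.png")[220:310,160:270];sd=cv2.imread("pics/side0.png")[270:370,290:410]
cv2.imwrite("pics/tz.png",cv2.resize(t,None,fx=7,fy=6.5,interpolation=cv2.INTER_CUBIC));cv2.imwrite("pics/sz.png",cv2.resize(sd,None,fx=6,fy=6,interpolation=cv2.INTER_CUBIC))
```

```text
knob top (array([0.491, 0.019, 0.309]), np.float64(0.0073))
eyepieceL (array([0.242, 0.032, 0.381]), np.float64(0.0068))
eyeR (array([ 0.251, -0.027,  0.389]), np.float64(0.0075))
left scope disc (array([0.385, 0.523, 0.215]), np.float64(0.0075))
left eyep (array([0.271, 0.538, 0.213]), np.float64(0.0032))
left post (array([0.479, 0.527, 0.275]), np.float64(0.0036))
grip (array([0.39 , 0.271, 0.124]), np.float64(0.0011))
hub (array([0.432, 0.303, 0.098]), np.float64(0.0128))
pointer (array([0.381, 0.246, 0.081]), np.float64(0.0025))
[[ 0.     0.427 -0.904]
 [ 0.    -0.904 -0.427]
 [-1.    -0.    -0.   ]]
```

View pics/tz.png

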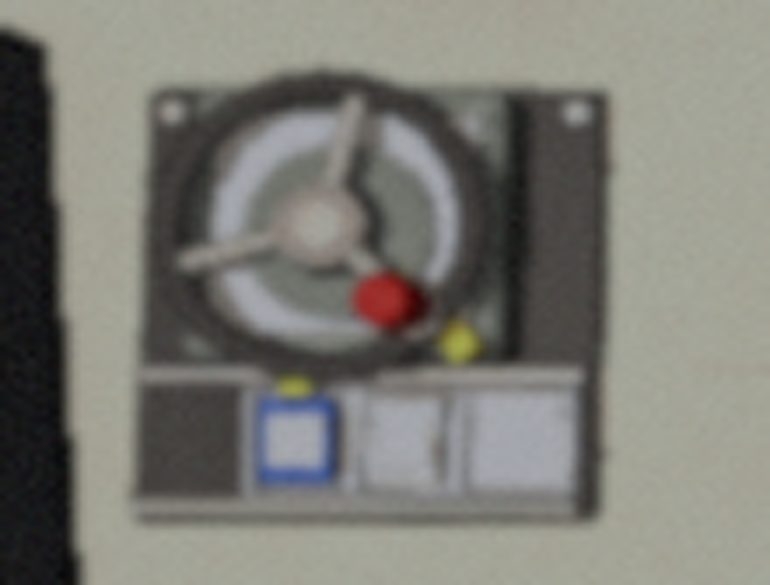

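View pics/sz.png

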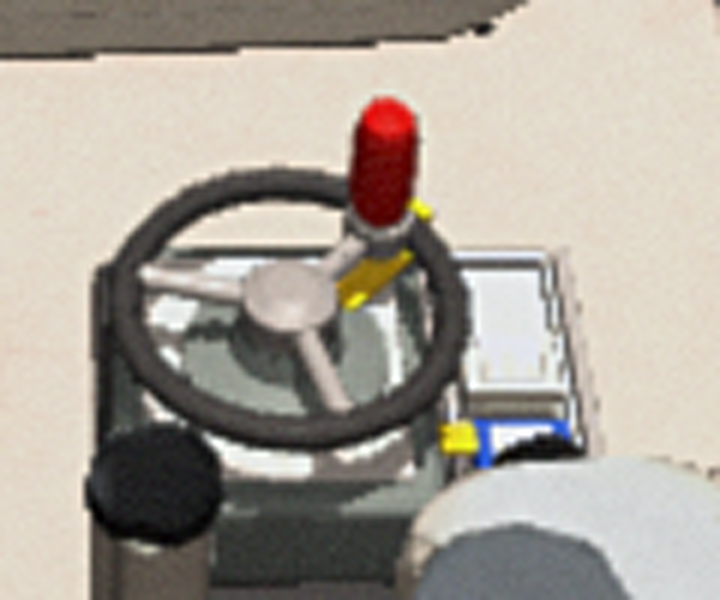

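Run:
```python
from h import *
h1=atz("top",(205.5+.5,253.8),.097);h2=atz("side",(338.3,318.3),.097);print(h1,h2)
ring=atz("top",(160+(182+492)/2/7-.4,220+(73+380)/2/6.5-.4),.09);ring2=atz("side",(290+(108+468)/12-.4,270+(167+447)/12-.4),.09);print("ring",ring,ring2)
g=atz("top",(213.5,269.2),.121);g2=atz("side",(356.4,295.7),.121);p=atz("top",(227.2,274.4),.082);p2=atz("side",(358,301.5),.082)
print(g,g2,p,p2)
for h in(h1,h2,ring,ring2):
  for x in(g,g2,p,p2): d=(x-h)[:2];print(np.round(np.linalg.norm(d),4),np.degrees(np.arctan2(d[1],d[0])).round(1),end=" | ")
  print()
# joint fit
from scipy.optimize import least_squares
obs=[("top",(206,254),0,.097),("side",(338.3,318.3),0,.097),("top",(213.5,269.2),.048,.121),("side",(356.4,295.7),.048,.121),("top",(227.2,274.4),.071,.082),("side",(358,301.5),.071,.082)]
def f(v):
  r=[]
  for c,xy,R,z in obs: r+=list(proj(c,[v[0]+R*np.cos(v[2]),v[1]+R*np.sin(v[2]),z])-np.array(xy))
  return r
s=least_squares(f,[.43,.303,-2.5],loss="soft_l1");print(s.x,np.degrees(s.x[2]),np.round(s.fun if len(s.fun)==12 else f(s.x),1), np.round(f(s.x),1))
```

```text
[0.42968238 0.29860614 0.097     ] [0.42764276 0.30845727 0.097     ]
ring [0.42877205 0.2959113  0.09      ] [0.42871065 0.3088272  0.09      ]
[0.3895407  0.27191609 0.121     ] [0.38991029 0.26772625 0.121     ] [0.37925602 0.24577663 0.082     ] [0.38188288 0.24645178 0.082     ]
0.0482 -146.4 | 0.0504 -142.2 | 0.073 -133.7 | 0.0707 -132.5 | 
0.0528 -136.2 | 0.0555 -132.8 | 0.0792 -127.7 | 0.0771 -126.4 | 
0.046 -148.5 | 0.048 -144.0 | 0.0705 -134.6 | 0.0682 -133.5 | 
0.0538 -136.7 | 0.0565 -133.4 | 0.0801 -128.1 | 0.078 -126.9 | 
[ 0.42665275  0.30204831 -2.30179198] -131.88296575448715 [-1.4  1.   0.4 -2.4  2.4 -2.  -2.3 -0.5 -1.3 -0.   1.3  0.9] [-1.4  1.   0.4 -2.4  2.4 -2.  -2.3 -0.5 -1.3 -0.   1.3  0.9]
```

```bash
cat >> h.py <<'E'
from scipy.optimize import least_squares
def redc(img,box,cam):
    x0,y0,x1,y1=box;hsv=cv2.cvtColor(img[y0:y1,x0:x1],cv2.COLOR_BGR2HSV).astype(int)
    m=((hsv[...,0]<8)|(hsv[...,0]>172))&(hsv[...,1]>130)&(hsv[...,2]>70)
    n,l,st,c=cv2.connectedComponentsWithStats(m.astype(np.uint8))
    if n<2:return None
    i=1+np.argmax(st[1:,4]);return c[i]+[x0,y0],st[i]
def cylc(cam,x,y,r=.0115,z0=.097,z1=.145):
    a=np.linspace(0,2*np.pi,24)
    P=np.array([proj(cam,[x+r*np.cos(t),y+r*np.sin(t),z]) for z in(z0,z1) for t in a]).astype(np.float32)
    M=cv2.moments(cv2.convexHull(P));return np.array([M["m10"]/M["m00"],M["m01"]/M["m00"]])
def gripfit(cents):
    f=lambda v:np.concatenate([cylc(c,*v)-p for c,p in cents.items()])
    s=least_squares(f,[.39,.27],diff_step=1e-3);return s.x,s.fun
E
python3 - <<'E'
from h import *
T=cv2.imread("pics/top0.png");S=cv2.imread("pics/side0.png")
ct,a=redc(T,(185,230,235,290),"top");cs,b=redc(S,(305,270,375,330),"side");print(ct,a,cs,b)
print(gripfit({"top":ct}),gripfit({"side":cs}),gripfit({"top":ct,"side":cs}))
def yel(img,box):
    x0,y0,x1,y1=box;hsv=cv2.cvtColor(img[y0:y1,x0:x1],cv2.COLOR_BGR2HSV).astype(int)
    m=(abs(hsv[...,0]-29)<5)&(hsv[...,1]>140)&(hsv[...,2]>90)
    n,l,st,c=cv2.connectedComponentsWithStats(m.astype(np.uint8))
    return [(c[i]+[x0,y0],st[i][4]) for i in range(1,n)]
print(yel(T,(160,220,270,310)),yel(S,(290,270,410,370)))
E
```

```text
[214.67272727 265.74545455] [26 32  8  9 55] [353.36065574 296.66666667] [ 43  16  11  22 183]
(array([0.39801355, 0.26895769]), array([-4.98597103e-07, -1.12700451e-06])) (array([0.39648395, 0.27106712]), array([-4.16390674e-06, -2.32186733e-06])) (array([0.39706516, 0.26988689]), array([-0.39408229,  0.37683343, -0.32230104, -0.41743333]))
[(array([224.5, 271.5]), np.int32(4))] [(array([359.5, 304.5]), np.int32(8)), (array([357., 312.]), np.int32(3)), (array([348.66666667, 319.66666667]), np.int32(6)), (array([365.84615385, 342.96153846]), np.int32(26))]
```

Run:
```python
from h import *
for z in(.5,.7,.9):print(z,atz("top",(320,93),z))
for z in(.5,.6,.7,.8):print(z,atz("side",(109,312),z),atz("side",(215,85),z))
```

```text
0.5 [0.6706866  0.01242622 0.5       ]
0.7 [0.57512119 0.00979109 0.7       ]
0.9 [0.47955578 0.00715597 0.9       ]
0.5 [0.65695606 0.66639415 0.5       ] [0.66303459 0.11888427 0.5       ]
0.6 [0.59838289 0.75709535 0.6       ] [0.60233159 0.40142458 0.6       ]
0.7 [0.53980972 0.84779654 0.7       ] [0.5416286  0.68396488 0.7       ]
0.8 [0.48123655 0.93849773 0.8       ] [0.48092561 0.96650519 0.8       ]
```

Request:
carry_out([
  [0,[-4,0,0],[0,0,0]],
  [0,[-8,0,0],[0,0,0]],
  [0,[-12,0,0],[0,0,0]],
  [0,[-16,0,0],[0,0,0]],
  [0,[-20,0,0],[0,0,0]],
  [0,[-24,0,0],[0,0,0]],
  [0,[-28,0,0],[0,0,0]],
  [0,[-31,0,0],[0,0,0]],
])

```text
clock: 1.47
tcp_pos: [0.277, -0.5873, 0.533]
ee_rot: [0.156, 0.69, 0.153, -0.69]
ft_force: [1.3, -1.8, 0.9]
grip_width: 0.0443
```

Request:
carry_out([
  [0,[0,-2.5,-3.05],[-0.1,0,0]],
  [0,[0,-5,-6.1],[-0.2,0,0]],
  [0,[0,-7.5,-9.15],[-0.3,0,0]],
  [0,[0,-10,-12.2],[-0.4,0,0]],
  [0,[0,-12.5,-15.25],[-0.5,0,0]],
  [0,[0,-15,-18.3],[-0.6,0,0]],
  [0,[0,-17.5,-21.35],[-0.7,0,0]],
  [0,[0,-20,-24.4],[-0.8,0,0]],
])

```text
clock: 2.13
tcp_pos: [0.4129, -0.3008, 0.5291]
ee_rot: [0.413, 0.574, 0.412, -0.574]
ft_force: [-0.3, 0.7, 0.6]
grip_width: 0.0007
```

Run:
```python
from h import *
from scipy.spatial.transform import Rotation as Ro
s=env.read_state();q=s["ee_rot"];R=Ro.from_quat([*q[1:],q[0]]).as_matrix();print(R.round(3),s["tcp_pos"])
print((R.T@(np.array([.47,-.05,.533])-s["tcp_pos"])).round(4),(R.T@(np.array([.46,.22,.533])-s["tcp_pos"])).round(4))
```

```text
[[ 0.001  0.948 -0.319]
 [-0.001 -0.319 -0.948]
 [-1.     0.001  0.   ]] [ 0.41294544 -0.30084019  0.52907344]
[-0.0041 -0.0261 -0.2559] [-0.0043 -0.1218 -0.5086]
```

Request:
carry_out([
  [0,[0,-0.4,-4.1],[-0.05,0,0]],
  [0,[0,-0.8,-8.2],[-0.1,0,0]],
  [0,[0,-1.2,-12.3],[-0.15,0,0]],
  [0,[0,-1.7,-16.4],[-0.2,0,0]],
  [0,[0,-2.1,-20.5],[-0.25,0,0]],
  [0,[0,-2.5,-24.6],[-0.3,0,0]],
  [0,[0,-4.0,-28.4],[-0.324,0,0]],
  [0,[0,-5.5,-32.2],[-0.324,0,0]],
])

```text
clock: 2.8
tcp_pos: [0.4648, 0.0215, 0.5286]
ee_rot: [0.499, 0.501, 0.499, -0.501]
ft_force: [1.3, 0.8, 0.2]
grip_width: 0.0004
```

Run:
```python
from h import *
from scipy.spatial.transform import Rotation as Ro
s=env.read_state();q=s["ee_rot"];R=Ro.from_quat([*q[1:],q[0]]).as_matrix();print(R.round(3),s["tcp_pos"],s["qpos"].round(2))
t=viewer.read_camera("top");sd=viewer.read_camera("side");cv2.imwrite("pics/a.png",np.hstack([cv2.resize(t,(400,300)),cv2.resize(sd,(400,300))]))
```

```text
[[-0.     1.    -0.005]
 [ 0.    -0.005 -1.   ]
 [-1.    -0.    -0.   ]] [0.46475215 0.02147247 0.52856292] [ 0.26  0.2  -0.48  1.25  0.09  1.71 -0.2 ]
```

View pics/a.png

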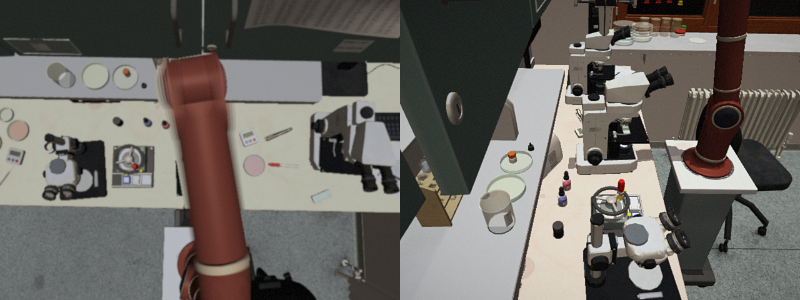

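Request:
carry_out([
  [0,[0,-0.5,-4],[0,0,0]],
  [0,[0,-1,-8],[0,0,0]],
  [0,[0,-1.6,-12],[0,0,0]],
  [0,[0,-2.2,-16],[0,0,0]],
  [0,[0,-2.8,-20],[0,0,0]],
  [0,[3,-3.1,-21.4],[0,0,0]],
  [0,[7,-3.1,-21.4],[0,0,0]],
  [0,[11,-3.1,-21.4],[0,0,0]],
])

```text
clock: 3.57
tcp_pos: [0.4349, 0.2354, 0.4181]
ee_rot: [0.5, 0.502, 0.499, -0.499]
ft_force: [1.3, -0.7, -0.4]
grip_width: 0.0004
```

Run:
```python
from h import *
s=env.read_state();print(s["tcp_pos"],s["qpos"].round(2))
t=viewer.read_camera("top");sd=viewer.read_camera("side");cv2.imwrite("pics/b.png",np.hstack([cv2.resize(t,(400,300)),cv2.resize(sd,(400,300))]))
```

```text
[0.4349144  0.23535092 0.41809887] [-0.1   0.27 -0.6   1.48  0.15  1.44 -0.71]
```

View pics/b.png

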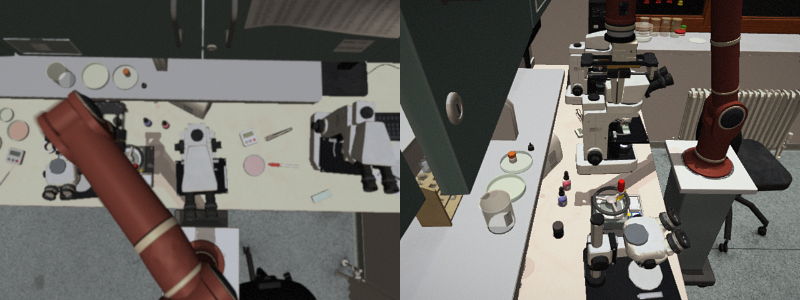

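Request:
carry_out([
  [0,[4,0,0],[0,0,0]],
  [0,[8,0,0],[0,0,0]],
  [0,[12,0,0],[0,0,0]],
  [0,[16,0,0],[0,0,0]],
  [0,[20,0,0],[0,0,0]],
  [0,[23,0,0],[0,0,0]],
  [0,[26,0,0],[0,0,0]],
  [0,[26,0,0],[0,0,0]],
])

```text
clock: 4.33
tcp_pos: [0.4363, 0.2327, 0.1565]
ee_rot: [-0.498, -0.501, -0.498, 0.504]
ft_force: [-0.3, -1.4, 0.7]
grip_width: 0.0006
```

Run:
```python
from h import *
s=env.read_state();print(s["tcp_pos"],s["qpos"].round(2))
t=viewer.read_camera("top");sd=viewer.read_camera("side");cv2.imwrite("pics/c.png",np.hstack([cv2.resize(t[200:320,140:300],(400,300)),cv2.resize(sd[180:400,280:480],(400,440))[:300]]))
```

```text
[0.4363414  0.23270672 0.15654208] [-0.18  0.5  -0.52  1.93  0.34  0.8  -0.89]
```

View pics/c.png

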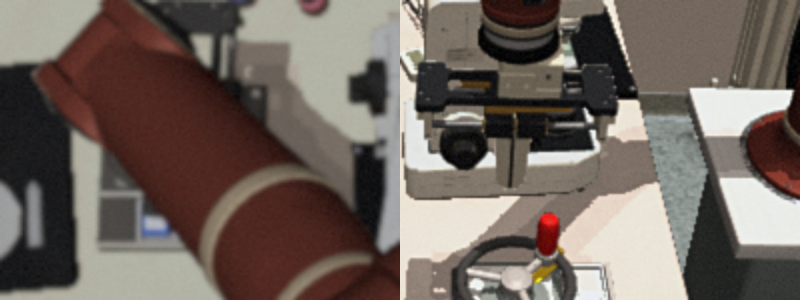

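Request:
carry_out([
  [0,[2.5,0,0],[0,0,0]],
  [0,[4.7,0,0],[0,0,0]],
  [0,[4.7,0,0],[0,0,0]],
  [0,[4.7,0,0],[0,0,0]],
])

```text
clock: 4.77
tcp_pos: [0.4373, 0.2349, 0.1139]
ee_rot: [0.499, 0.503, 0.498, -0.5]
ft_force: [0.9, 0.4, 0.7]
grip_width: 0.0004
```

Run:
```python
from h import *
s=env.read_state();print(s["tcp_pos"],s["ft_force"])
sd=viewer.read_camera("side");cv2.imwrite("pics/d.png",cv2.resize(sd[230:370,290:430],(600,600),interpolation=cv2.INTER_CUBIC))
```

```text
[0.43733003 0.23489751 0.11387278] [0.88890966 0.38851684 0.7485377 ]
```

View pics/d.png

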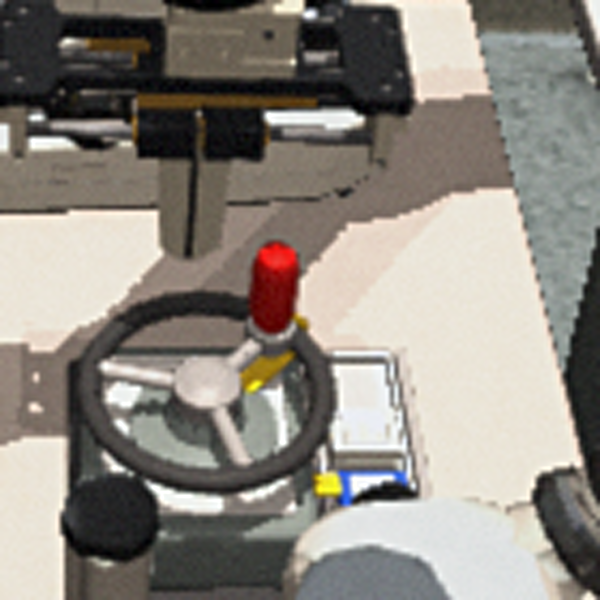

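```bash
cat > plan.py <<'E'
import numpy as np, sys, json
from scipy.optimize import brentq
H=np.array([.4295,.3045]);R=.048;th0=np.radians(-133);a,b,r=.017,.008,.0115
def g(w):th=th0-w;return H+R*np.array([np.cos(th),np.sin(th)])
def t(w):th=th0-w;return np.array([np.sin(th),-np.cos(th)])
def c(w):
    tt=t(w);s=np.array([a*np.tanh(tt[0]/.3),b*np.tanh(tt[1]/.3)])
    return g(w)-s-r*tt
def dist(gp,cp):
    d=np.maximum(np.abs(gp-cp)-[a,b],0);return np.linalg.norm(d)
def wheel(cp,w):   # wheel angle with grip just touching when pusher centre is cp
    f=lambda x:dist(g(x),cp)-r
    for x in np.arange(w-.8,w+1.2,.01):
        pass
    xs=np.arange(w-.25,w+.8,.01);v=[f(x) for x in xs]
    for i in range(len(xs)-1):
        if v[i]<0<=v[i+1]:return brentq(f,xs[i],xs[i+1])
    return np.nan
if __name__=="__main__":
    for d in range(0,370,10):
        w=np.radians(d);p=c(w);print(d,p.round(4),round(np.degrees(wheel(p,w)),1))
E
python3 plan.py
```

```text
0 [0.4219 0.2537] 0.4
10 [0.4145 0.2585] 10.5
20 [0.4074 0.2645] 20.8
30 [0.3997 0.2715] 30.7
40 [0.3898 0.2793] 40.1
50 [0.378  0.2875] 50.0
60 [0.3693 0.2961] 60.4
70 [0.3662 0.3047] 70.9
80 [0.3669 0.3131] 80.6
90 [0.3699 0.3209] 90.4
100 [0.3746 0.3282] 100.4
110 [0.3806 0.3348] 110.5
120 [0.3875 0.341 ] 120.6
130 [0.3953 0.3477] 130.2
140 [0.4036 0.3544] 140.1
150 [0.4121 0.3589] 150.4
160 [0.4207 0.3601] 160.5
170 [0.4291 0.3586] 170.4
180 [0.4371 0.3553] 180.4
190 [0.4445 0.3505] 190.5
200 [0.4516 0.3445] 200.8
210 [0.4593 0.3375] 210.7
220 [0.4692 0.3297] 220.1
230 [0.481  0.3215] 230.0
240 [0.4897 0.3129] 240.4
250 [0.4928 0.3043] 250.9
260 [0.4921 0.2959] 260.6
270 [0.4891 0.2881] 270.4
280 [0.4844 0.2808] 280.4
290 [0.4784 0.2742] 290.5
300 [0.4715 0.268 ] 300.6
310 [0.4637 0.2613] 310.2
320 [0.4554 0.2546] 320.1
330 [0.4469 0.2501] 330.4
340 [0.4383 0.2489] 340.5
350 [0.4299 0.2504] 350.4
360 [0.4219 0.2537] 360.4
```

Request:
carry_out([
  [0,[0.2,-0.5,-0.6],[0,0,0]],
  [0,[0.3,-1.0,-1.2],[0,0,0]],
  [0,[0.3,-1.3,-1.6],[0,0,0]],
  [0,[0.3,-1.5,-1.9],[0,0,0]],
  [0,[0.3,-1.8,-2.1],[0,0,0]],
  [0,[0.3,-2.2,-2.4],[0,0,0]],
  [0,[0.3,-2.5,-2.7],[0,0,0]],
  [0,[0.3,-2.9,-3.0],[0,0,0]],
])

```text
clock: 5.48
tcp_pos: [0.4065, 0.2633, 0.1088]
ee_rot: [-0.499, -0.501, -0.498, 0.502]
ft_force: [3.2, -2.8, 2.9]
grip_width: 0.0002
```

```bash
cat > look.py <<'E'
from h import *
import sys
s=env.read_state();print(s["tcp_pos"],s["ft_force"].round(1))
sd=viewer.read_camera("side");n=sys.argv[1]
cv2.imwrite("pics/%s.png"%n,cv2.resize(sd[230:370,290:430],(600,600),interpolation=cv2.INTER_CUBIC))
r=redc(sd,(290,250,390,360),"side")
if r is not None:
    x,_=gripfit({"side":r[0]});print("side grip",r[0],r[1],x,"ang from .4295,.3045",np.degrees(np.arctan2(x[1]-.3045,x[0]-.4295)))
E
python3 look.py e
```

```text
[0.40648488 0.26332098 0.1088093 ] [ 3.2 -2.8  2.9]
side grip [359.07462687 301.31840796] [ 64  41  11  22 201] [0.38576377 0.2839708 ] ang from .4295,.3045 -154.8552746980018
```

View pics/e.png

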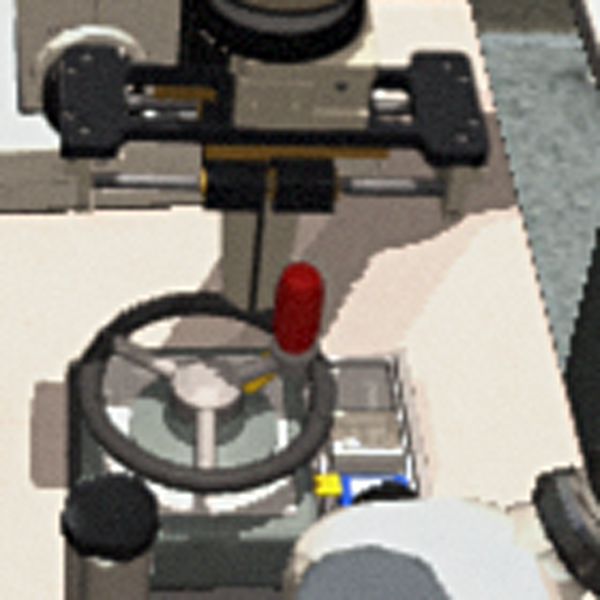

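Run:
```python
from plan import *
for w0 in range(20,350,40):
    p0=c(np.radians(w0));print(w0,[[float(round(100*(q-p0)[0],1)),float(round(-100*(q-p0)[1],1))] for q in [c(np.radians(w0+5*k)) for k in range(1,9)]])
```

```text
20 [[-0.4, -0.3], [-0.8, -0.7], [-1.2, -1.1], [-1.8, -1.5], [-2.3, -1.9], [-2.9, -2.3], [-3.4, -2.7], [-3.8, -3.2]]
60 [[-0.2, -0.4], [-0.3, -0.9], [-0.3, -1.3], [-0.2, -1.7], [-0.1, -2.1], [0.1, -2.5], [0.3, -2.9], [0.5, -3.2]]
100 [[0.3, -0.3], [0.6, -0.7], [0.9, -1.0], [1.3, -1.3], [1.7, -1.6], [2.1, -1.9], [2.5, -2.3], [2.9, -2.6]]
140 [[0.4, -0.3], [0.9, -0.5], [1.3, -0.5], [1.7, -0.6], [2.1, -0.5], [2.6, -0.4], [3.0, -0.3], [3.4, -0.1]]
180 [[0.4, 0.2], [0.7, 0.5], [1.1, 0.8], [1.5, 1.1], [1.8, 1.4], [2.2, 1.8], [2.7, 2.2], [3.2, 2.6]]
220 [[0.6, 0.4], [1.2, 0.8], [1.7, 1.3], [2.0, 1.7], [2.3, 2.1], [2.4, 2.5], [2.4, 3.0], [2.3, 3.4]]
260 [[-0.1, 0.4], [-0.3, 0.8], [-0.5, 1.2], [-0.8, 1.5], [-1.1, 1.9], [-1.4, 2.2], [-1.7, 2.5], [-2.1, 2.8]]
300 [[-0.4, 0.3], [-0.8, 0.7], [-1.2, 1.0], [-1.6, 1.3], [-2.0, 1.6], [-2.5, 1.8], [-2.9, 1.9], [-3.3, 1.9]]
340 [[-0.4, -0.0], [-0.8, -0.1], [-1.2, -0.3], [-1.6, -0.5], [-2.0, -0.7], [-2.4, -1.0], [-2.7, -1.2], [-3.1, -1.6]]
```

Request:
carry_out([
  [0,[0,-0.4,-0.3],[0,0,0]],
  [0,[0,-0.8,-0.7],[0,0,0]],
  [0,[0,-1.2,-1.1],[0,0,0]],
  [0,[0,-1.8,-1.5],[0,0,0]],
  [0,[0,-2.3,-1.9],[0,0,0]],
  [0,[0,-2.9,-2.3],[0,0,0]],
  [0,[0,-3.4,-2.7],[0,0,0]],
  [0,[0,-3.8,-3.2],[0,0,0]],
])

```text
clock: 6.2
tcp_pos: [0.3672, 0.2959, 0.1083]
ee_rot: [-0.499, -0.501, -0.499, 0.502]
ft_force: [0.3, -4.5, -1.8]
grip_width: 0.0004
```

```bash
python3 look.py f
```

```text
[0.367248   0.2958715  0.10827953] [ 0.3 -4.5 -1.8]
side grip [362.53365385 313.75      ] [ 67  53  12  22 208] [0.38156968 0.31757928] ang from .4295,.3045 164.73667571389302
```

View pics/f.png

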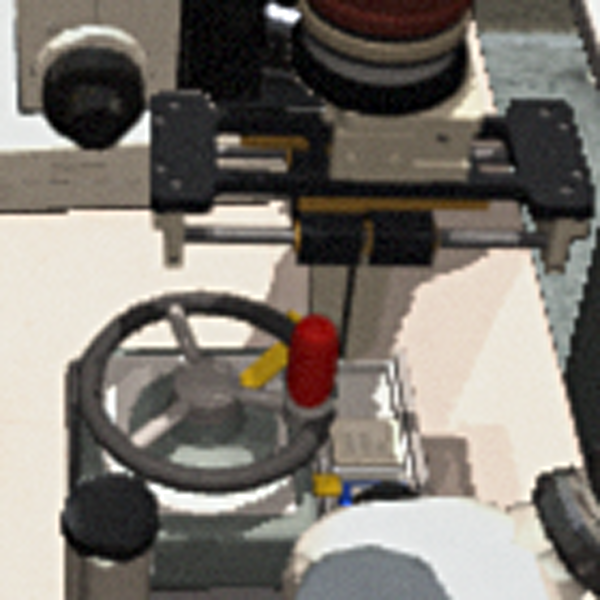

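Request:
carry_out([
  [0,[0,-0.2,-0.4],[0,0,0]],
  [0,[0,-0.3,-0.9],[0,0,0]],
  [0,[0,-0.3,-1.3],[0,0,0]],
  [0,[0,-0.2,-1.7],[0,0,0]],
  [0,[0,-0.1,-2.1],[0,0,0]],
  [0,[0,0.1,-2.5],[0,0,0]],
  [0,[0,0.3,-2.9],[0,0,0]],
  [0,[0,0.5,-3.2],[0,0,0]],
])

```text
clock: 6.92
tcp_pos: [0.3736, 0.3294, 0.1087]
ee_rot: [0.498, 0.502, 0.499, -0.501]
ft_force: [-4.0, -2.3, -2.2]
grip_width: 0.0006
```

```bash
python3 look.py g
```

```text
[0.37359041 0.32944126 0.10867425] [-4.  -2.3 -2.2]
side grip [355.19626168 323.8411215 ] [ 59  63  13  22 214] [0.39793442 0.34384282] ang from .4295,.3045 128.74080926443352
```

View pics/g.png

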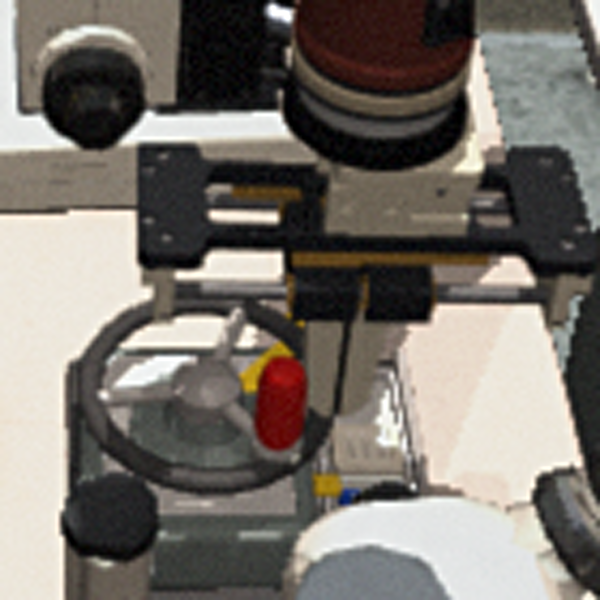

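Request:
carry_out([
  [0,[0,0.3,-0.3],[0,0,0]],
  [0,[0,0.6,-0.7],[0,0,0]],
  [0,[0,0.9,-1.0],[0,0,0]],
  [0,[0,1.3,-1.3],[0,0,0]],
  [0,[0,1.7,-1.6],[0,0,0]],
  [0,[0,2.1,-1.9],[0,0,0]],
  [0,[0,2.5,-2.3],[0,0,0]],
  [0,[0,2.9,-2.6],[0,0,0]],
])

```text
clock: 7.63
tcp_pos: [0.4036, 0.3547, 0.1088]
ee_rot: [0.498, 0.502, 0.499, -0.501]
ft_force: [-4.3, -0.3, -1.0]
grip_width: 0.0002
```

```bash
python3 look.py i
```

```text
[0.40356146 0.35470374 0.10881877] [-4.3 -0.3 -1. ]
side grip [339.57589286 327.56696429] [ 44  67  12  22 224] [0.42842832 0.35371505] ang from .4295,.3045 91.24744649905651
```

View pics/i.png

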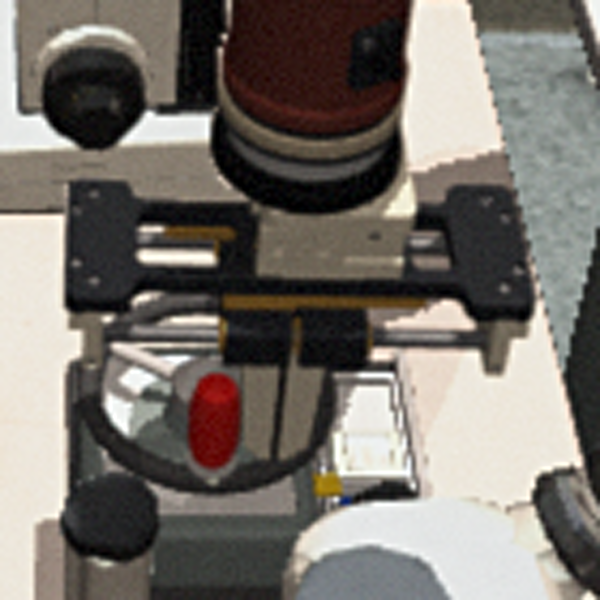

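Request:
carry_out([
  [0,[0,0.4,-0.3],[0,0,0]],
  [0,[0,0.9,-0.5],[0,0,0]],
  [0,[0,1.3,-0.5],[0,0,0]],
  [0,[0,1.7,-0.6],[0,0,0]],
  [0,[0,2.1,-0.5],[0,0,0]],
  [0,[0,2.6,-0.4],[0,0,0]],
  [0,[0,3.0,-0.3],[0,0,0]],
  [0,[0,3.4,-0.1],[0,0,0]],
])

```text
clock: 8.35
tcp_pos: [0.4378, 0.3555, 0.1089]
ee_rot: [0.498, 0.502, 0.499, -0.501]
ft_force: [-3.0, 3.5, -0.1]
grip_width: 0.0002
```

```bash
python3 look.py j
```

```text
[0.43775397 0.35552697 0.10891036] [-3.   3.5 -0.1]
side grip [322.53672316 323.84745763] [ 28  63  10  21 177] [0.46078657 0.34510054] ang from .4295,.3045 52.38233455457248
```

View pics/j.png

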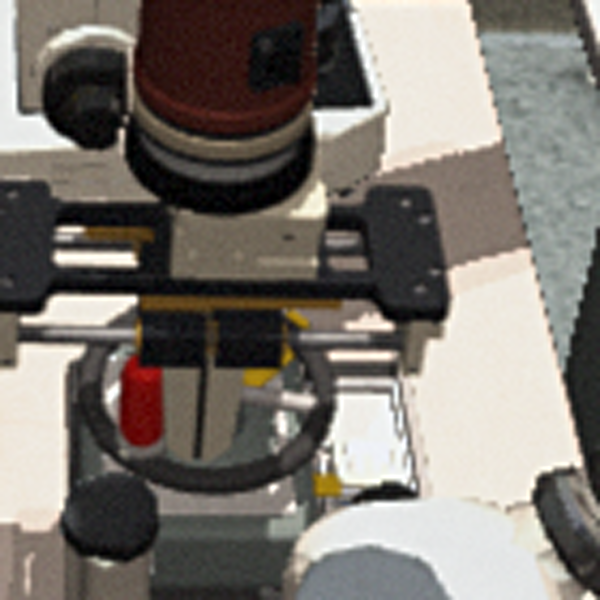

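Request:
carry_out([
  [0,[0,0.4,0.2],[0,0,0]],
  [0,[0,0.7,0.5],[0,0,0]],
  [0,[0,1.1,0.8],[0,0,0]],
  [0,[0,1.5,1.1],[0,0,0]],
  [0,[0,1.8,1.4],[0,0,0]],
  [0,[0,2.2,1.8],[0,0,0]],
  [0,[0,2.7,2.2],[0,0,0]],
  [0,[0,3.2,2.6],[0,0,0]],
])

```text
clock: 9.07
tcp_pos: [0.4702, 0.3285, 0.109]
ee_rot: [0.499, 0.502, 0.498, -0.501]
ft_force: [0.2, 4.0, -0.8]
grip_width: 0.0002
```

```bash
python3 look.py k
```

```text
[0.47020149 0.32845568 0.1090053 ] [ 0.2  4.  -0.8]
side grip [310.  313.5] [20 59  1 10 10] [0.48506719 0.31902218] ang from .4295,.3045 14.646352773339347
```

View pics/k.png

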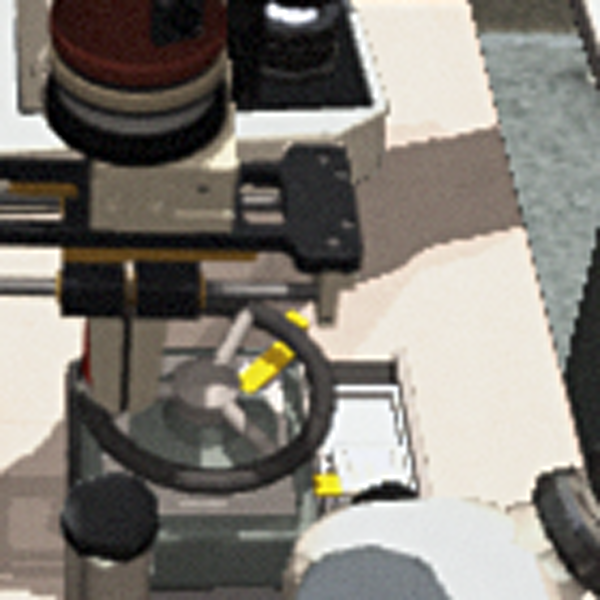

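Request:
carry_out([
  [0,[0,0.6,0.4],[0,0,0]],
  [0,[0,1.2,0.8],[0,0,0]],
  [0,[0,1.7,1.3],[0,0,0]],
  [0,[0,2.0,1.7],[0,0,0]],
  [0,[0,2.3,2.1],[0,0,0]],
  [0,[0,2.4,2.5],[0,0,0]],
  [0,[0,2.4,3.0],[0,0,0]],
  [0,[0,2.3,3.4],[0,0,0]],
])

```text
clock: 9.78
tcp_pos: [0.4929, 0.2932, 0.1089]
ee_rot: [0.499, 0.502, 0.498, -0.501]
ft_force: [3.6, 3.0, 1.5]
grip_width: 0.0004
```

```bash
python3 look.py l
```

```text
[0.49294653 0.29320217 0.10887539] [3.6 3.  1.5]
side grip [319.0516129  299.90322581] [ 25  40   9  20 155] [0.46695587 0.28172252] ang from .4295,.3045 -31.304414997153703
```

View pics/l.png

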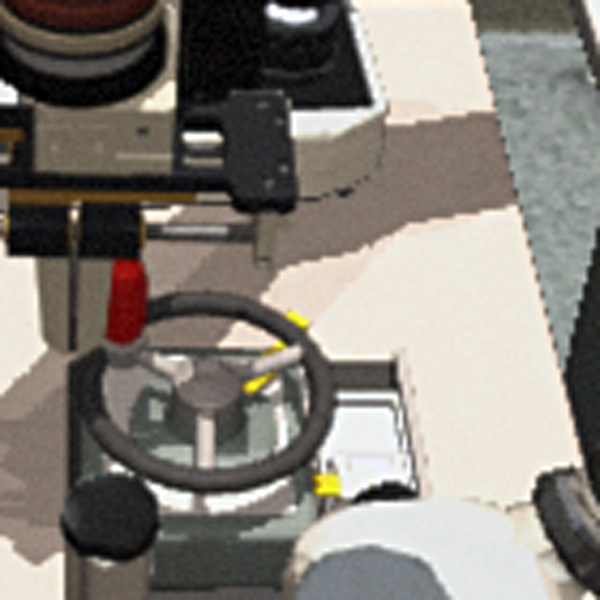

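Turn ≈ 260°. Next 260→300.

Request:
carry_out([
  [0,[0,-0.1,0.4],[0,0,0]],
  [0,[0,-0.3,0.8],[0,0,0]],
  [0,[0,-0.5,1.2],[0,0,0]],
  [0,[0,-0.8,1.5],[0,0,0]],
  [0,[0,-1.1,1.9],[0,0,0]],
  [0,[0,-1.4,2.2],[0,0,0]],
  [0,[0,-1.7,2.5],[0,0,0]],
  [0,[0,-2.1,2.8],[0,0,0]],
])

```text
clock: 10.5
tcp_pos: [0.4705, 0.2655, 0.1087]
ee_rot: [-0.499, -0.501, -0.498, 0.502]
ft_force: [3.4, -0.0, 1.7]
grip_width: 0.0007
```

```bash
python3 look.py m
```

```text
[0.47049654 0.26553216 0.1087089 ] [ 3.4 -0.   1.7]
side grip [330.50543478 292.92391304] [ 35  33  11  21 184] [0.44309713 0.26129214] ang from .4295,.3045 -72.53166800126174
```

View pics/m.png

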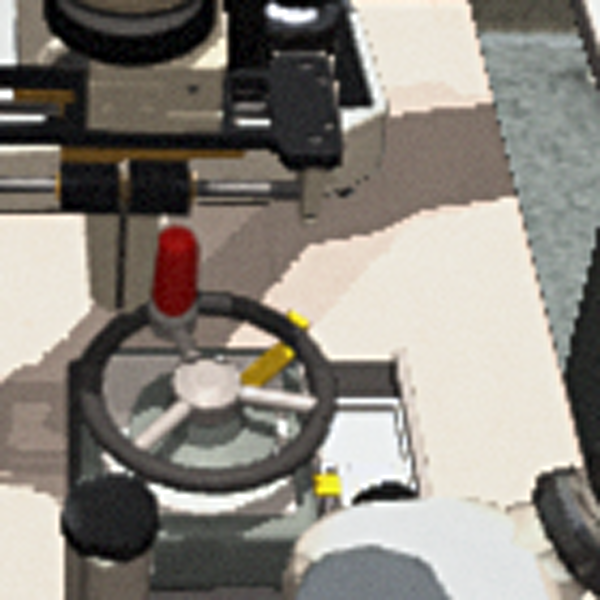

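Request:
carry_out([
  [0,[0,-0.4,0.3],[0,0,0]],
  [0,[0,-0.8,0.7],[0,0,0]],
  [0,[0,-1.2,1.0],[0,0,0]],
  [0,[0,-1.6,1.3],[0,0,0]],
  [0,[0,-2.0,1.6],[0,0,0]],
  [0,[0,-2.5,1.8],[0,0,0]],
  [0,[0,-2.9,1.9],[0,0,0]],
  [0,[0,-3.3,1.9],[0,0,0]],
])

```text
clock: 11.22
tcp_pos: [0.4366, 0.2467, 0.1085]
ee_rot: [-0.499, -0.501, -0.498, 0.502]
ft_force: [4.3, -1.4, -0.4]
grip_width: 0.0004
```

```bash
python3 look.py n
python3 - <<'E'
import numpy as np
from scipy.optimize import least_squares
P=np.array([[.39648,.27107],[.38576,.28397],[.38157,.31758],[.39793,.34384],[.42843,.35372],[.46079,.3451],[.46696,.28172],[.44310,.26129]])
s=least_squares(lambda v:np.hypot(P[:,0]-v[0],P[:,1]-v[1])-v[2],[.43,.304,.048]);print(s.x,s.fun.round(4))
E
```

```text
[0.43655818 0.246723   0.10846092] [ 4.3 -1.4 -0.4]
side grip [346.37823834 293.27979275] [ 51  33  12  21 193] [0.41027979 0.26161737] ang from .4295,.3045 -114.14216495566265
[0.42819312 0.30720073 0.04786334] [ 0.0002  0.0005 -0.0001 -0.0003 -0.0013  0.0021 -0.0015  0.0004]
```

View pics/n.png

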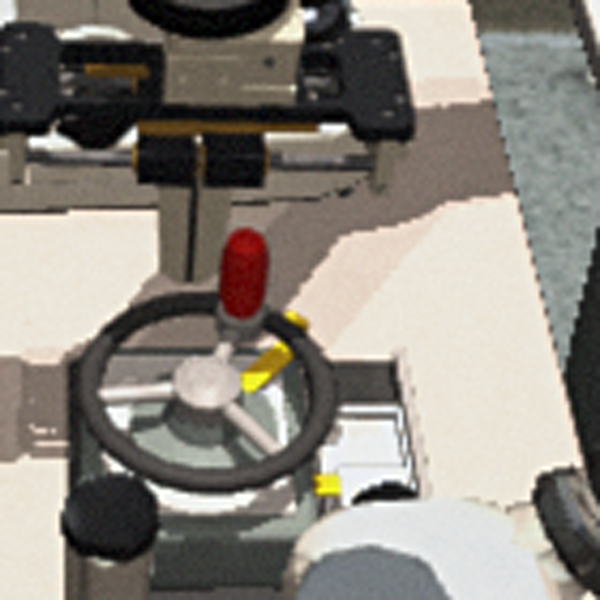

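Request:
carry_out([
  [0,[0,-0.4,0],[0,0,0]],
  [0,[0,-0.8,-0.1],[0,0,0]],
  [0,[0,-1.2,-0.3],[0,0,0]],
  [0,[0,-1.3,-0.4],[0,0,0]],
  [0,[0,-1.3,-0.4],[0,0,0]],
])

```text
clock: 11.68
tcp_pos: [0.4231, 0.2521, 0.1085]
ee_rot: [-0.499, -0.501, -0.499, 0.502]
ft_force: [1.1, -0.7, 0.3]
grip_width: 0.0004
```

```bash
python3 look.py o
python3 - <<'E'
from h import *
a=redc(cv2.imread("pics/side0.png"),(305,270,375,330),"side");print(a)
E
```

```text
[0.42311662 0.25214763 0.10852112] [ 1.1 -0.7  0.3]
side grip [352.87179487 295.98461538] [ 58  36  11  21 195] [0.3973565  0.26913585] ang from .4295,.3045 -132.2686119003093
(array([353.36065574, 296.66666667]), array([ 43,  16,  11,  22, 183], dtype=int32))
```

View pics/o.png

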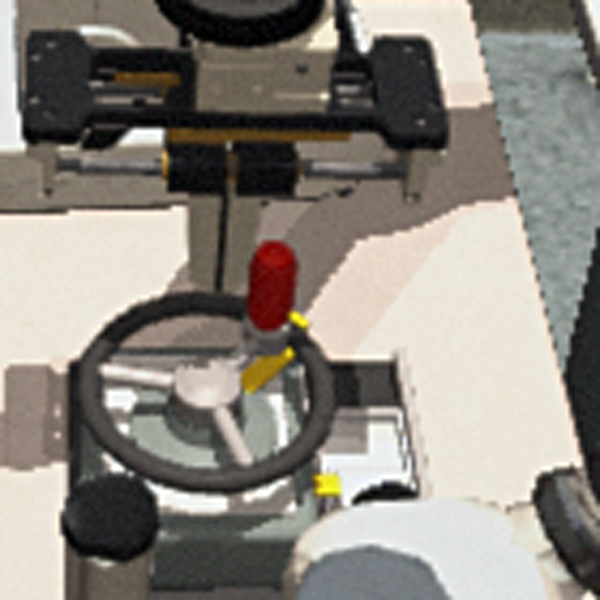

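Request:
carry_out([
  [0,[0,-0.1,-0.1],[0,0,0]],
  [0,[0,-0.1,-0.1],[0,0,0]],
  [0,[0,0.8,0.8],[0,0,0]],
  [0,[0,1.6,1.6],[0,0,0]],
  [0,[0,2.2,2.2],[0,0,0]],
  [0,[-3,2.2,2.2],[0,0,0]],
  [0,[-7,2.2,2.2],[0,0,0]],
  [0,[-11,2.2,2.2],[0,0,0]],
])

```text
clock: 12.4
tcp_pos: [0.4453, 0.229, 0.2191]
ee_rot: [-0.497, -0.501, -0.499, 0.503]
ft_force: [0.8, -0.0, -0.5]
grip_width: 0.0009
```

```bash
python3 look.py p
```

```text
[0.44533416 0.2290378  0.21911742] [ 0.8 -0.  -0.5]
side grip [352.97512438 295.90547264] [ 58  36  12  21 201] [0.39712842 0.2689043 ] ang from .4295,.3045 -132.28413355058512
```

View pics/p.png

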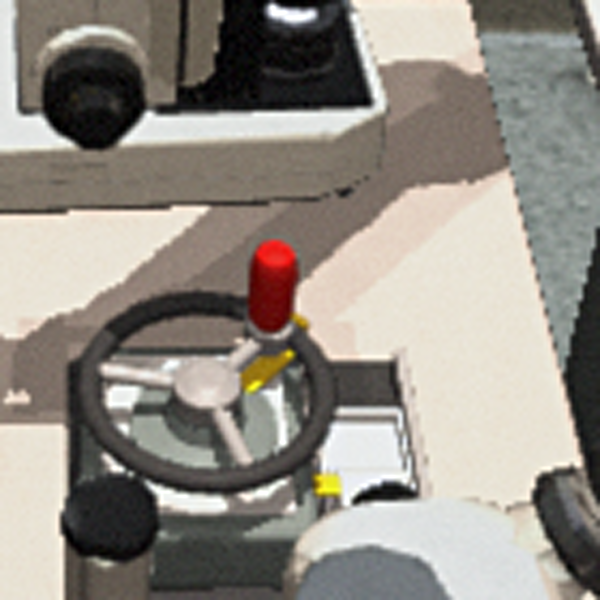

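Request:
carry_out([
  [0,[-4,0,0],[0,0,0]],
  [0,[-8,0,0],[0,0,0]],
  [0,[-12,0,0],[0,0,0]],
  [0,[-16,0,0],[0,0,0]],
  [0,[-20,0,0],[0,0,0]],
  [0,[-24,0,0],[0,0,0]],
  [0,[-28,0,0],[0,0,0]],
  [0,[-31,0,0],[0,0,0]],
])

```text
clock: 13.12
tcp_pos: [0.446, 0.2298, 0.532]
ee_rot: [0.499, 0.503, 0.498, -0.5]
ft_force: [0.8, -0.0, 0.1]
grip_width: 0.0007
```

Request:
carry_out([
  [0,[0,0.5,4],[0,0,0]],
  [0,[0,1,8],[0,0,0]],
  [0,[0,1.5,12],[0,0,0]],
  [0,[0,2,16],[0,0,0]],
  [0,[0,2.5,20],[0,0,0]],
  [0,[0,2.5,22],[0,0,0]],
  [0,[0,2.5,22],[0,0,0]],
])

```text
clock: 13.7
tcp_pos: [0.4704, 0.0031, 0.5279]
ee_rot: [-0.496, -0.503, -0.495, 0.505]
ft_force: [0.1, 0.5, 0.4]
grip_width: 0.0006
```

```bash
python3 look.py q
python3 - <<'E'
from h import *
t=viewer.read_camera("top");sd=viewer.read_camera("side");cv2.imwrite("pics/top1.png",t);cv2.imwrite("pics/side1.png",sd)
T0=cv2.imread("pics/top0.png");S0=cv2.imread("pics/side0.png")
for n,a,b,box,cam in (("top",T0,t,(185,230,235,290),"top"),("side",S0,sd,(305,270,375,330),"side")):
    print(n,redc(a,box,cam),redc(b,box,cam))
f=lambda I:cv2.resize(I[220:310,160:270],(400,330),interpolation=cv2.INTER_CUBIC)
cv2.imwrite("pics/cmp.png",np.hstack([f(T0),f(t)]))
g=lambda I:cv2.resize(I[270:370,290:410],(400,330),interpolation=cv2.INTER_CUBIC)
cv2.imwrite("pics/cmps.png",np.hstack([g(S0),g(sd)]))
for n,z in (("box_white",.018),("box_blue",.018),("tray_mark",.018)):
    for c in("top","side"):
        for r in nets.landmark_of(c,n)[:1]:print(c,n,round(r["score"],2),r["xy"],atz(c,r["xy"],z).round(4))
E
```

```text
[0.4704004  0.00312345 0.52786037] [0.1 0.5 0.4]
side grip [353.09289617 296.27322404] [ 58  36  11  21 183] [0.39695764 0.26995323] ang from .4295,.3045 -133.2886902221031
top (array([214.67272727, 265.74545455]), array([26, 32,  8,  9, 55], dtype=int32)) (array([215.26785714, 265.42857143]), array([26, 32,  9,  8, 56], dtype=int32))
side (array([353.36065574, 296.66666667]), array([ 43,  16,  11,  22, 183], dtype=int32)) (array([353.08695652, 296.33695652]), array([ 43,  16,  11,  22, 184], dtype=int32))
top box_white 0.48 [203.7, 288.0] [0.3448 0.3209 0.018 ]
top box_blue 0.68 [454.9, 266.1] [ 0.4161 -0.3555  0.018 ]
side box_blue 0.16 [250.0, 379.3] [0.6011 0.3997 0.018 ]
top tray_mark 0.57 [203.3, 290.3] [0.3386 0.3216 0.018 ]
side tray_mark 0.59 [373.9, 349.0] [0.349  0.3216 0.018 ]
```

View pics/cmp.png

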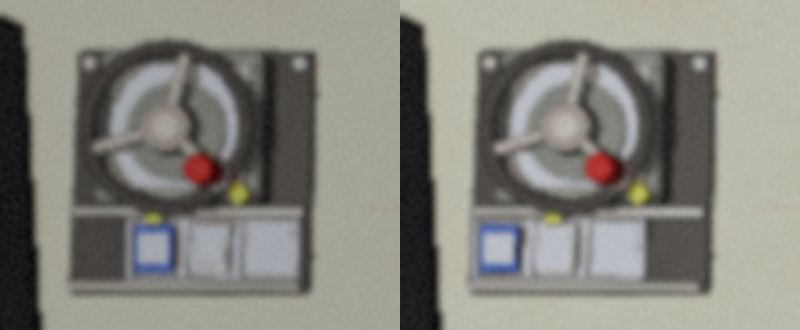

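View pics/cmps.png

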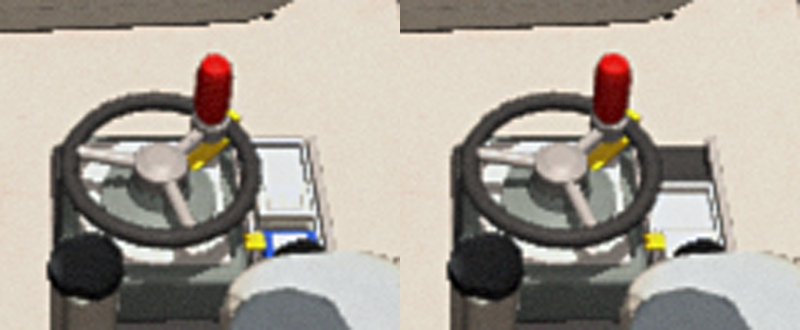

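Run:
```python
from h import *
print(env.finish_job())
```

```text
the job is handed in; nothing more can be done
None
```

I pushed the red grip round clockwise through one full turn with the closed fingers, then backed off, lifted the arm well clear and handed the job in at about 14 s. No verdict was reported.

**Wheel:** The last pictures from both cameras show the grip back at the pointer, within about 0.7 px of where it started. By my estimate that is 1–2° short of a full turn, and the limit is about 7°.

**Boxes:** In the top picture the white box sits where the blue one was, beside the yellow mark. The blue box is one nest (about 40 mm) farther on.

**Force and clearance:** The tool force read about 3 to 5 N during the push and near zero after I backed off. The bystanders looked untouched in the pictures I viewed, but I did not measure their positions.

**Checks that failed or disagreed:**
- The network found nothing usable for the blue box at the end; its reports were plainly of something else.
- It did not find the white box in the side picture, so the box positions rest on the top picture.
- The first network positions for the hub and grip differed by up to about 1 cm between cameras. I replaced the grip position with my own fit to the red pixels in the pictures, and estimated the hub from it.

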